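# Park the toppling desk lamp in its bracket

## Robot

A 6-joint arm with a two-finger parallel gripper is mounted at the origin on the work surface. World frame = base frame: x ahead of the robot, y to its left, z up, the work surface at z = 0. Lengths are in m, angles in rad, forces in N, time in s.
With the tool pointing down it reaches from about 0.375 to 0.975 m from the base axis. Payload 3.8 kg.
Tool frame: the origin (TCP) lies at the very end of the fingers, on their centre line; the grasp point (between the pads) lies 19 mm behind it; z points along the fingers, y is the line along which they close (so a half turn about z gives the same grasp; the last joint's range is limited). The gripper opens to 85 mm and grips with 20 to 120 N. Pads are 22 mm wide; open, the fingers measure 114 mm over their backs; the gripper's body (76 mm by 85 mm) begins 54 mm behind the grasp point. The pads swing forward as they close: fully open they stand 13 mm farther back than shut.
Start: joints at [-1.163, 0.264, 1.604, -0, 1.274, -0.037], TCP at [0.29, -0.609, 0.231] pointing down, gripper open.
Joint ranges: [-2.63, 2.63], [-0.94, 2.18], [0.31, 2.57], [-1.31, 4.45], [0, 2.66], [-2.55, 2.55]. Speed limits (rad/s): [2.57, 2.57, 3.14, 3.14, 3.14, 3.14].

## Interface

Orientations are given as a rotation vector (axis times angle).
In Python, from workcell import bot, vision gives the robot as it stands. The module is installed in compiled form; this text tells all that it offers.
- The arm moves only by the tool play_rows, never from a script. Its argument "moves" is a list that holds one entry, the list of rows, each a list of 7 numbers: the turn, a rotation vector about the tool's x, y, z as a fraction of full scale, then the shift along the tool's x, y, z as a fraction of full scale, then the finger opening in mm, from 0 to 85.4. In form: [[[ax, ay, az, x, y, z, jaw], ...]]. A call has 1 to 5 rows; each row shifts and turns the commanded pose from where the row before left it, along the tool's axes as they then stand; what a row does not reach is not made up. Full scale, the value 1, is 0.1 m for a shift and 0.5 rad for a turn. A row lasts 1/12 s, in which the tool goes at most 41.7 mm and 7.16 degrees, less where a joint would pass 70% of its speed; a pose out of reach is approached as far as the arm can. A call with a number of a shift or a turn outside -1 to 1 is refused whole. A call with a gripper value outside its range is refused whole. The fingers move at their own pace and stop on an object; "newtons" is the grip in N (left out, the last holds). Time passes only in rows, so rows that do not move let the fingers close. It gives the time, the measured TCP pose, the force, the opening and the grip force at its end, in the units of the state.
- bot.read_state(): the state, without advancing time (a new reading comes with each control period).
- vision.read_camera(name): name is "side" or "top" or "wrist"; returns a dict with "image" (400x640x3 uint8, red, green, blue), "depth" (400x640 float32, m along the optical axis (not along the pixel's ray), 0 where there is no reading), "K" (3x3 intrinsics, pixels), "dist" ([k1, k2, p1, p2, k3] as OpenCV has them; the pictures are not rectified), "R" (3x3) and "t" (3): a world point X has camera coordinates R X + t. Camera axes: x right, y down, z forward; pixel columns grow to the right and rows downward; lengths in m; the calibration is good to about 2 mm. A picture is of the moment at which its call begins.
- bot.finish_job(): hands the job in; it is judged then, once.
The state is a dict: "time": time; "q": joint angles; "joint_vel": joint speeds; "joint_torque": joint torques, N m; "tool_pos": TCP position; "tcp_rot": TCP orientation; "wrist_force": force on the tool from outside, world axes, zero at the start; "torque": the same for the moment, N m; "width": opening from 0.0 (shut) to 1.0 (fully open); "grip_force": force on a finger pad.
Only numpy, scipy, OpenCV 4.12 (cv2) and the standard library are available. Lean on these libraries where they do the work, as an engineer would, in place of code of your own. Each camera call takes 0.05 s, during which the arm holds its last target. There are 200 camera calls.

## Task

The hinge spring of the cordless desk lamp has grown too weak to hold up its heavy head. Lift the lamp by its handle, bring the stem upright and balance it there off its stops, free in the air with the foot about level, for at least five seconds well away from the bracket, then carry it balanced into the parking bracket, the stem going in between the prongs through the open mouth without hard knocks, lower the foot gently flat onto the desk with the stem at the middle of the fork, and let go. Do not let the stem fall over again near the bracket, never tip or swing the lamp wildly, and leave the other things on the desk where they are.

Things in the scene. Friction and masses are not known exactly. Their poses are not given: they have to be found in the camera images.
- lamp: Cordless desk lamp, 0.83 kg in all. Black foot plate 360 long (own x -150 to +210), 110 wide (y), 12 thick; battery block at x -147 to -62, top 56 up. Origin: underside of the foot below the handle's middle, within 10 mm of the centre of mass in plan; z up, x towards the stem's end
- handle (a point): Middle of the brass carrying handle, 64 above the foot's underside, own x = 0; axes as the foot. A level bar 80 long (along x), 22 wide (y), from 48 to 80 above the underside, on two thin pillars. Gripped from above, fingers closing along own y, the lamp hangs balanced
- hinge (a point): Hinge of the stem at the front of the foot: foot's x = +170, y = 0, 40 above the underside; axis along the foot's x. Centring spring 0.22 N m/rad (rest at joint 0) and viscous damper 0.16 N m s/rad, almost no dry friction; both act between foot and stem, so rolling the foot about its x drags the stem along
- stem (a joint): Angle of stem to foot, rad: 0 is square to the foot, positive leans towards the foot's -y (right-handed about its x). Stops at -0.35 and +0.35; it starts resting at one
- head (a point): Point on the stem's axis in the lamp head, 233 above the hinge; z along the stem. Stem: brass rod 16 across. Head: black drum 90 across, 205 to 262 above the hinge. Both together: 0.25 kg, m g L 0.54 N m, inertia about the hinge 0.0128 kg m2 (mass hidden, up to 15 % either way). The weight beats the spring: it topples from upright with a time constant of about 0.55 s
- bracket: Fixed brass parking bracket. Origin on the desk under the middle of its fork; own x points into the fork, away from the open mouth. Post (22 across) at own x = +85; black foot plate from x = +70 to +140, 130 wide, 14 high
- fork (a point): Middle of the fork, 200 above the desk, axes as the bracket. Two level prongs, 14 x 14, run along own x from -35 to +80, with a clear gap of 56 between them (y -28 to +28), closed by a cross bar at x = +70; the mouth is at x = -35. A lamp parked here has its stem at the fork's middle and its foot pointing along the bracket's x
- desk: Wooden desk, its top is the work surface at height 0
- vase: white ceramic vase 155 tall, 96 across, at the desk's far edge, between the lamp's side and the bracket's side; origin under its middle (mm)
- notebook: closed brown notebook 210 x 148 x 18, lying on the right; origin under its middle (mm)
- pencup: steel pen cup 100 tall, 76 across, on the right; origin under its middle (mm)
- mouse: black computer mouse 100 x 60 x 32, on the left, near the books; origin under its middle (mm)
- paperweight: marble paperweight 36 tall, 68 across, left of the lamp; origin under its middle (mm)

How it is judged:
On the way, in this order (a step that is already met when the one before it is completed fails the run):
1. the lamp is lifted, its foot 20 mm or more off the desk (height (world z) of lamp above 0.02 m), for 0.2 s.
2. for 5 s without a break the stem is balanced in the air: within 0.15 rad of upright and of square to the foot, touching nothing, the lamp off the desk and its head 0.15 m or more from the fork (value of joint stem between -0.15 and 0.15 rad and angle between head's own z axis and vertical below 0.15 rad and height (world z) of lamp above 0.02 m and horizontal distance between head and fork above 0.15 m and contact force between stem and anything else below 0.3 N and contact force between lamp and desk below 0.3 N), for 5 s.
3. the stem comes into the fork still balanced: within 25 mm of its middle, within 0.2 rad of upright and of square to the foot, the lamp still off the desk (value of joint stem between -0.2 and 0.2 rad and angle between head's own z axis and vertical below 0.2 rad and x of hinge in the frame of bracket between -0.025 and 0.025 m and y of hinge in the frame of bracket between -0.03 and 0.03 m and height (world z) of lamp above 0.008 m), for 0.1 s.
At the end, for the whole second after the job is handed in: The lamp stands flat on the desk (underside within 6 mm, foot level within 0.04 rad), pointing along the bracket within 0.25 rad, its hinge within 25 mm (along) and 30 mm (across) of the fork's middle, the stem between the prongs and within 0.22 rad of upright, released, the foot at rest (x of hinge in the frame of bracket between -0.025 and 0.025 m and y of hinge in the frame of bracket between -0.03 and 0.03 m and x of head in the frame of bracket between -0.028 and 0.028 m and angle between head's own z axis and vertical below 0.22 rad and angle between the x axis of lamp and the x axis of bracket, either way round below 0.25 rad and angle between lamp's own z axis and vertical below 0.04 rad and height (world z) of lamp below 0.006 m and linear speed of lamp below 0.03 m/s); the robot touches nothing.
It fails at once if the stem falls over (more than 0.3 rad from upright) with its head within 0.12 m of the fork (angle between head's own z axis and vertical above 0.3 rad and horizontal distance between head and fork below 0.12 m).
It fails at once if the foot is tipped more than 0.5 rad, or the lamp moves faster than 0.5 m/s (angle between lamp's own z axis and vertical above 0.5 rad or linear speed of lamp above 0.5 m/s).
It fails at once if the lamp is slammed or pressed on the desk with more than 60 N (contact force between lamp and desk above 60 N).
It fails at once if the stem or head knocks the bracket with more than 20 N (contact force between stem and bracket above 20 N).
It fails at once if another thing on the desk is moved more than 30 mm (distance of any of vase, notebook, pencup, mouse, paperweight from where it was at the start of the episode above 0.03 m).
It also fails if it takes over 64 s, if anything falls off the work surface, if the arm or the gripper's body presses on something with over 40 N, if the wrist force passes 120 N, or if a joint passes its speed limit or range.

## Working session

There is one attempt and no reset: what is moved stays moved. The work goes in short steps, Python scripts to look and compute and a tool call to move; the robot and the scene stay as the last step left them, time stands still between calls to the robot, and variables do not carry over. Pictures are saved under pics/ and viewed, at most 10 in all, crops included, and the job is handed in when it is done.

Besides the shell and the picture viewer there is one more tool, called after ">>>" as name(argument=value, ...), one argument or row to a line, values as JSON. play_rows: Moves the arm, as the interface text tells. Its arguments: {"type":"object","properties":{"moves":{"type":"array","items":{"type":"array","items":{"type":"array","items":{"type":"number"}}}},"newtons":{"type":"number"}},"required":["moves"]}

```bash
ls; mkdir -p pics; python3 - <<'E'
from workcell import bot, vision
import cv2, numpy as np
s=bot.read_state(); print({k:np.round(v,3).tolist() if v is not None else v for k,v in s.items()})
for n in("top","side"):
    c=vision.read_camera(n); np.savez(f"{n}0.npz",**c)
    print(n,c["K"].round(1).tolist(),c["dist"],c["R"].round(3).tolist(),c["t"].round(3), "cam pos",(-c["R"].T@c["t"]).round(3))
    cv2.imwrite(f"pics/{n}0.png",c["image"][:,:,::-1])
E
```

```text
pics
{'time': 0.0, 'q': [-1.163, 0.265, 1.605, -0.0, 1.274, -0.037], 'joint_vel': [-0.0, -0.001, 0.001, -0.0, 0.0, 0.001], 'joint_torque': [-0.001, -51.512, -36.731, -0.0, 0.013, -0.0], 'tool_pos': [0.29, -0.609, 0.23], 'tcp_rot': [-3.062, -0.692, 0.001], 'wrist_force': [-0.284, 1.144, 0.013], 'torque': [-0.0, -0.015, -0.002], 'grip_force': 0.0, 'width': 0.997}
top [[422.8, 0.0, 320.0], [0.0, 422.8, 197.7], [0.0, 0.0, 1.0]] [-0.01115366  0.          0.          0.          0.        ] [[0.055, -0.998, -0.0], [-0.976, -0.054, -0.213], [0.213, 0.012, -0.977]] [-0.025  0.624  1.592] cam pos [ 0.272 -0.011  1.689]
side [[466.3, 0.0, 317.1], [0.0, 466.3, 187.4], [0.0, 0.0, 1.0]] [-0.05763405  0.          0.          0.          0.        ] [[-0.826, -0.563, 0.015], [-0.358, 0.505, -0.786], [0.435, -0.654, -0.619]] [0.485 0.383 1.401] cam pos [-0.072  0.996  1.16 ]
```

View pics/top0.png

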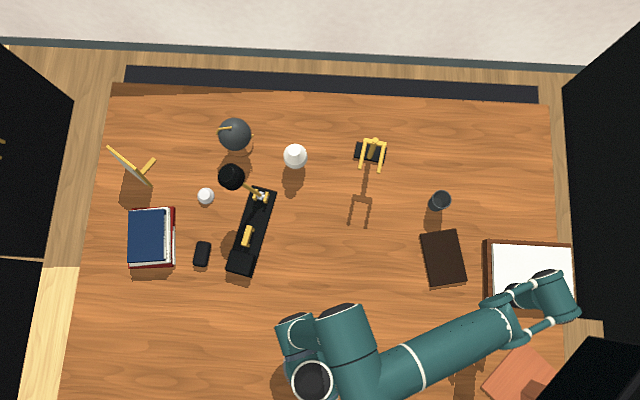

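View pics/side0.png

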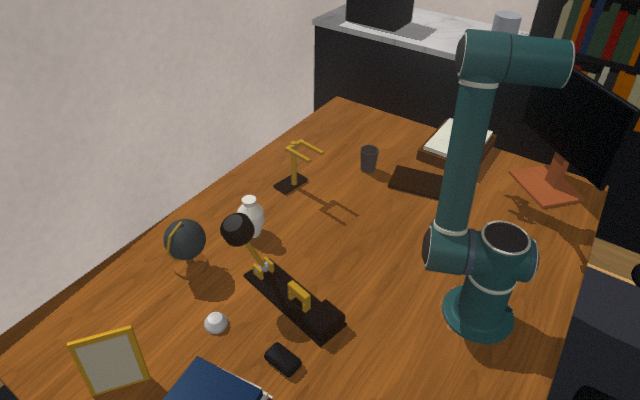

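```bash
cat > h.py <<'E'
import cv2, numpy as np
from scipy.spatial.transform import Rotation as Ro
def cloud(c):
    v,u=np.mgrid[0:400,0:640]
    p=cv2.undistortPoints(np.stack([u,v],-1).reshape(-1,1,2).astype(float),c["K"],c["dist"]).reshape(-1,2)
    d=c["depth"].reshape(-1,1).astype(float)
    X=(np.c_[p,np.ones(len(p))]*d-c["t"])@c["R"]
    X[d[:,0]<=0]=np.nan
    return X.reshape(400,640,3)
def yellow(im):
    h=cv2.cvtColor(im,cv2.COLOR_RGB2HSV); return (h[...,0]>18)&(h[...,0]<35)&(h[...,1]>120)&(h[...,2]>90)
E
python3 - <<'E'
from h import *
for n in("top","side"):
    c=dict(np.load(n+"0.npz")); X=cloud(c); Y=yellow(c["image"]); z=X[...,2]
    dark=c["image"].max(2)<60
    print(n)
    for nm,m in(("fork",Y&(abs(X[...,0]-.8)<.25)&(X[...,1]<0.0)&(X[...,1]>-.35)&(z>.17)),
                ("handle",Y&(X[...,1]>.1)&(X[...,1]<.35)&(X[...,0]<.62)&(z>.05)&(z<.1)),
                ("head",dark&(z>.2)&(X[...,1]>.15)&(X[...,1]<.45)&(X[...,0]>.5)&(X[...,0]<.8)),
                ("foot",dark&(z<.02)&(z>.004)&(X[...,1]>.1)&(X[...,1]<.33)&(X[...,0]<.75)),
                ("batt",dark&(z<.065)&(z>.045)&(X[...,1]>.1)&(X[...,1]<.33)&(X[...,0]<.75)),
                ("hingebr",Y&(z>.02)&(z<.1)&(X[...,0]>.55)&(X[...,1]>.1)&(X[...,1]<.33)),
                ("brplate",dark&(z<.03)&(z>.005)&(X[...,0]>.7)&(X[...,1]<0.0)&(X[...,1]>-.35))):
        P=X[m]
        if len(P)<5: print(nm,len(P)); continue
        r=cv2.minAreaRect(P[:,:2].astype(np.float32)*1000)
        print(nm,len(P),"mean",P.mean(0).round(4),"min",P.min(0).round(3),"max",P.max(0).round(3),"rect",np.round(r[0]),np.round(r[1]),round(r[2],1))
E
```

```text
top
fork 326 mean [ 0.7813 -0.1748  0.2061] min [ 0.699 -0.222  0.173] max [ 0.837 -0.124  0.218] rect [ 771. -173.] [ 83. 134.] 80.5
handle 152 mean [0.4704 0.2803 0.0758] min [0.421 0.226 0.05 ] max [0.619 0.301 0.089] rect [521. 263.] [ 53. 203.] 83.2
head 538 mean [0.6368 0.3178 0.279 ] min [0.598 0.277 0.239] max [0.688 0.368 0.3  ] rect [641. 322.] [85. 89.] 36.5
foot 1306 mean [0.5198 0.2637 0.0117] min [0.305 0.191 0.004] max [0.671 0.33  0.02 ] rect [489. 277.] [108. 355.] 78.1
batt 431 mean [0.3569 0.293  0.0554] min [0.311 0.253 0.045] max [0.404 0.33  0.064] rect [357. 295.] [79. 87.] 82.3
hingebr 83 mean [0.6241 0.2497 0.0553] min [0.602 0.219 0.022] max [0.65  0.281 0.095] rect [626. 250.] [57. 40.] 78.0
brplate 224 mean [ 0.8394 -0.1775  0.0135] min [ 0.802 -0.249  0.005] max [ 0.885 -0.12   0.026] rect [ 840. -186.] [125.  71.] 80.3
side
fork 298 mean [ 0.776  -0.1709  0.2056] min [ 0.698 -0.223  0.183] max [ 0.832 -0.117  0.214] rect [ 768. -171.] [ 90. 131.] 81.1
handle 298 mean [0.4694 0.2853 0.0719] min [0.418 0.222 0.05 ] max [0.62  0.301 0.085] rect [526. 278.] [ 54. 212.] 73.0
head 607 mean [0.6206 0.3414 0.2681] min [0.595 0.293 0.227] max [0.684 0.374 0.298] rect [634. 333.] [91. 77.] 61.7
foot 1506 mean [0.5177 0.2762 0.0123] min [-0.038  0.1    0.004] max [0.672 0.33  0.02 ] rect [311. 238.] [732. 178.] 8.8
batt 596 mean [0.3535 0.2964 0.0568] min [0.309 0.255 0.045] max [0.403 0.33  0.063] rect [356. 297.] [79. 84.] 79.2
hingebr 184 mean [0.6223 0.2557 0.0503] min [0.6   0.22  0.021] max [0.651 0.28  0.1  ] rect [626. 250.] [58. 43.] 79.6
brplate 287 mean [ 0.8387 -0.1706  0.0142] min [ 0.8   -0.25   0.005] max [ 0.884 -0.115  0.024] rect [ 841. -183.] [131.  73.] 80.5
```

```bash
python3 - <<'E'
from h import *
def ax(P):
    m=P.mean(0); w,v=np.linalg.eigh(np.cov((P-m).T)); d=v[:,-1]; d=d*np.sign(d[0]); return m.round(4),round(np.degrees(np.arctan2(d[1],d[0])),2)
for n in("top","side"):
    c=dict(np.load(n+"0.npz")); X=cloud(c); Y=yellow(c["image"]); x,y,z=[X[...,i] for i in range(3)]
    lum=c["image"].max(2)
    m=Y&(y>.2)&(y<.35)&(x<.55)&(z>.073)&(z<.09); P=X[m][:,:2]
    print(n,"handle",ax(P),cv2.minAreaRect((P*1000).astype(np.float32)))
    m=(lum<60)&(y>.1)&(y<.33)&(x<.75)&(x>.28)&(z>.005)&(z<.07); P=X[m][:,:2]
    print("foot",ax(P),cv2.minAreaRect((P*1000).astype(np.float32)))
    # prongs
    F=Y&(x>.68)&(x<.86)&(y>-.3)&(y<-.05)&(z>.185)&(z<.22)
    P=X[F]; a=np.radians(-9.5); u=np.array([np.cos(a),np.sin(a)]); v=np.array([-u[1],u[0]])
    o=np.array([.738,-.167]); l=(P[:,:2]-o)@u; t=(P[:,:2]-o)@v
    print("z",np.percentile(P[:,2],[5,50,95]).round(3),"l",np.percentile(l,[0,2,98,100]).round(3))
    for s in(1,-1):
        k=(t*s>.015)&(l<.055); q=np.polyfit(l[k],t[k],1); print("prong",s,k.sum(),"at l=0",round(q[1],4),"slope",round(q[0],3), t[k].min().round(3),t[k].max().round(3))
E
```

```text
top handle (array([0.4617, 0.2838]), np.float64(-10.83)) ((461.0390625, 284.531982421875), (22.720029830932617, 79.34555053710938), 76.76927185058594)
foot (array([0.4775, 0.2711]), np.float64(-8.83)) ((488.55029296875, 276.5146484375), (107.99366760253906, 354.9833068847656), 78.06209564208984)
z [0.201 0.207 0.212] l [-0.034 -0.03   0.091  0.101]
prong 1 80 at l=0 0.0344 slope 0.006 0.028 0.041
prong -1 82 at l=0 -0.0352 slope 0.014 -0.042 -0.028
side handle (array([0.458 , 0.2862]), np.float64(-11.57)) ((459.0505676269531, 285.53546142578125), (24.699132919311523, 80.78611755371094), 76.73538208007812)
foot (array([0.4728, 0.2851]), np.float64(-6.33)) ((488.078369140625, 277.1965637207031), (109.48685455322266, 358.2259826660156), 79.53199768066406)
z [0.199 0.206 0.211] l [-0.036 -0.032  0.09   0.095]
prong 1 86 at l=0 0.0373 slope 0.001 0.029 0.047
prong -1 82 at l=0 -0.0327 slope 0.017 -0.041 -0.024
```

>>> play_rows(
  moves=[
    [[0,0,0,0.3,-0.25,0,85],[0,0,0,0.3,-0.25,0,85],[0,0,0,0.3,-0.25,0,85],[0,0,0,0.3,-0.25,0,85],[0,0,0,0.3,-0.25,0,85]],
  ],
  newtons=100,
)

```text
time: 0.52
tool_pos: [0.3721, -0.4301, 0.2306]
tcp_rot: [-3.063, -0.692, 0.001]
wrist_force: [1.1, -0.4, 0.4]
width: 0.995
grip_force: 0.0
```

>>> play_rows(
  moves=[
    [[0,0,0,0.215,-0.2935,0,85],[0,0,0,0.215,-0.2935,0,85],[0,0,0,0.215,-0.2935,0,85],[0,0,0,0.215,-0.2935,0,85],[0,0,0,0.215,-0.2935,0,85]],
  ],
)

```text
time: 0.93
tool_pos: [0.4056, -0.2513, 0.2308]
tcp_rot: [-3.064, -0.692, 0.001]
wrist_force: [0.2, 0.2, -0.0]
width: 0.998
grip_force: 0.0
```

>>> play_rows(
  moves=[
    [[0,0,0,0.215,-0.2935,0,85],[0,0,0,0.215,-0.2935,0,85],[0,0,0,0.215,-0.2935,0,85],[0,0,0,0.215,-0.2935,0,85],[0,0,0,0.215,-0.2935,0,85]],
  ],
)

```text
time: 1.35
tool_pos: [0.4394, -0.0727, 0.231]
tcp_rot: [-3.064, -0.693, 0.0]
wrist_force: [1.3, -0.2, -0.0]
width: 0.997
grip_force: 0.0
```

>>> play_rows(
  moves=[
    [[0,0,0,0.215,-0.2935,0,85],[0,0,0,0.215,-0.2935,0,85],[0,0,0,0.215,-0.2935,0,85],[0,0,0,0.215,-0.2935,0,85],[0,0,0,0.215,-0.2935,0,85]],
  ],
)

```text
time: 1.77
tool_pos: [0.4733, 0.1061, 0.231]
tcp_rot: [3.064, 0.693, -0.0]
wrist_force: [0.7, -0.9, -0.1]
width: 0.993
grip_force: 0.0
```

>>> play_rows(
  moves=[
    [[0,0,0,0.13,-0.337,0,85],[0,0,0,0.13,-0.337,0,85],[0,0,0,0.13,-0.337,0,85],[0,0,0,0.13,-0.337,0,85],[0,0,0,0.13,-0.337,0,85]],
  ],
)

```text
time: 2.18
tool_pos: [0.4591, 0.286, 0.2308]
tcp_rot: [3.064, 0.693, -0.001]
wrist_force: [0.3, -0.4, 0.1]
width: 0.998
grip_force: 0.0
```

>>> play_rows(
  moves=[
    [[0,0,-0.249,0,0,0,85],[0,0,-0.249,0,0,0,85],[0,0,-0.249,0,0,0,85],[0,0,-0.249,0,0,0,85],[0,0,-0.249,0,0,0,85]],
  ],
)

```text
time: 2.6
tool_pos: [0.4594, 0.2844, 0.2306]
tcp_rot: [-2.699, -1.607, 0.002]
wrist_force: [0.4, -0.4, 0.7]
width: 0.996
grip_force: 0.0
```

>>> play_rows(
  moves=[
    [[0,0,-0.249,0,0,0,85],[0,0,-0.249,0,0,0,85],[0,0,-0.249,0,0,0,85],[0,0,-0.249,0,0,0,85],[0,0,-0.249,0,0,0,85]],
  ],
)

```text
time: 3.02
tool_pos: [0.4595, 0.2841, 0.2307]
tcp_rot: [-2.078, -2.356, 0.002]
wrist_force: [0.7, 0.3, 0.1]
width: 0.997
grip_force: 0.0
```

>>> play_rows(
  moves=[
    [[0,0,-0.249,0,0,0,85],[0,0,-0.249,0,0,0,85],[0,0,-0.249,0,0,0,85],[0,0,-0.249,0,0,0,85],[0,0,-0.249,0,0,0,85]],
  ],
)

```text
time: 3.43
tool_pos: [0.4595, 0.2841, 0.2307]
tcp_rot: [-1.257, -2.879, 0.001]
wrist_force: [0.7, -0.1, -0.2]
width: 0.995
grip_force: 0.0
```

>>> play_rows(
  moves=[
    [[0,0,-0.249,0,0,0,85],[0,0,-0.249,0,0,0,85],[0,0,-0.249,0,0,0,85],[0,0,-0.249,0,0,0,85],[0,0,-0.249,0,0,0,85]],
  ],
)

```text
time: 3.85
tool_pos: [0.4595, 0.2841, 0.2307]
tcp_rot: [-0.315, -3.125, 0.001]
wrist_force: [0.4, 0.5, 0.5]
width: 0.994
grip_force: 0.0
```

```bash
cat >> h.py <<'E'
def pose(s):
    R=Ro.from_rotvec(s["tcp_rot"]).as_matrix(); return np.array(s["tool_pos"]),R
def yaw(R): return np.degrees(np.arctan2(R[1,0],R[0,0]))
E
python3 - <<'E'
from h import *
from workcell import bot,vision
s=bot.read_state(); p,R=pose(s); print(s["time"],p.round(4),R.round(3).tolist(),yaw(R),np.round(s["q"],2))
g=np.array([.460,.2845,.045]); print("tool-frame shift",(R.T@(g-p)).round(4),"yaw err world deg",168.2-yaw(R))
c=vision.read_camera("wrist"); cv2.imwrite("pics/w1.png",c["image"][:,:,::-1]); print((-c["R"].T@c["t"]).round(3))
E
```

```text
3.85 [0.4595 0.2841 0.2307] [[-0.98, 0.199, -0.001], [0.199, 0.98, -0.001], [0.001, -0.001, -1.0]] 168.50404787926917 [ 0.51  0.01  1.89 -0.    1.24 -0.86]
tool-frame shift [-0.0005  0.0007  0.1857] yaw err world deg -0.3040478792691772
[0.388 0.298 0.373]
```

View pics/w1.png

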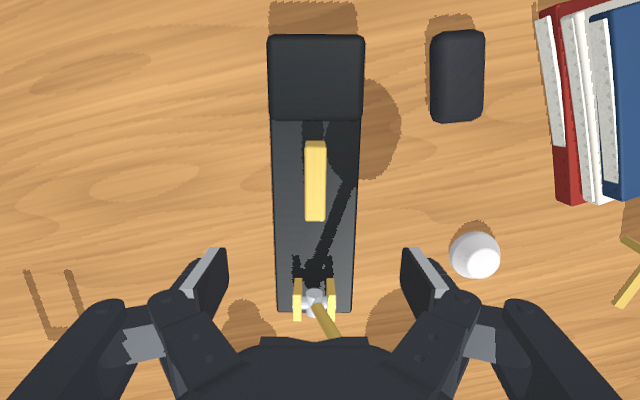

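>>> play_rows(
  moves=[
    [[0,0,0,0,0,0.37,85],[0,0,0,0,0,0.37,85],[0,0,0,0,0,0.37,85],[0,0,0,0,0,0.37,85],[0,0,0.01,0,0.007,0.377,85]],
  ],
)

```text
time: 4.32
tool_pos: [0.4598, 0.2848, 0.0441]
tcp_rot: [0.337, 3.123, 0.001]
wrist_force: [0.5, 0.2, -0.6]
width: 0.995
grip_force: 0.0
```

>>> play_rows(
  moves=[
    [[0,0,0,0,0,0,10],[0,0,0,0,0,0,10],[0,0,0,0,0,0,10],[0,0,0,0,0,0,10],[0,0,0,0,0,0,10]],
  ],
  newtons=100,
)

```text
time: 4.73
tool_pos: [0.4624, 0.2862, 0.0488]
tcp_rot: [0.332, 3.119, 0.005]
wrist_force: [0.1, -5.9, 9.4]
width: 0.296
grip_force: 8.4
```

>>> play_rows(
  moves=[
    [[0,0,0,0,0,0,10],[0,0,0,0,0,0,10],[0,0,0,0,0,0,10]],
  ],
)

```text
time: 4.98
tool_pos: [0.4623, 0.2858, 0.049]
tcp_rot: [0.331, 3.119, 0.004]
wrist_force: [-0.3, -1.6, 6.8]
width: 0.241
grip_force: 100.0
```

```bash
cat >> h.py <<'E'
def wrap(a): return (a+np.pi)%(2*np.pi)-np.pi
def meas(cams=("side",),dbg=0):
    from workcell import bot,vision
    s=bot.read_state(); p,R=pose(s); Rf=R@np.diag([-1,1,-1.])
    phi=np.arctan2(Rf[2,1],Rf[2,2])                      # foot roll about its x
    f=Rf[:,0]; h=p+Rf@np.array([.17,0,-.005]); 
    n=np.array([f[0],f[1],0]); n/=np.linalg.norm(n); l=np.array([-n[1],n[0],0])  # l: level, along foot y
    out={}
    for k in cams:
        c=vision.read_camera(k); X=cloud(c); D=X-h; a,b,z=D@n,D@l,D[...,2]
        hs=cv2.cvtColor(c["image"],cv2.COLOR_RGB2HSV); Y=yellow(c["image"])
        box=(abs(a)<.06)&(abs(b)<.17)
        m=box&(z>.17)&(z<.30)&~Y
        n_,lab,st,_=cv2.connectedComponentsWithStats(m.astype(np.uint8))
        if n_>1:
            m=lab==1+np.argmax(st[1:,4]); v,u=np.nonzero(m)
            mm=cv2.minEnclosingCircle(np.c_[u,v].astype(np.float32))[0]
            r=[]
            for uv in((u.mean(),v.mean()),mm):
                q=cv2.undistortPoints(np.array([[uv]],float),c["K"],c["dist"])[0,0]
                d=c["R"].T@np.array([*q,1]); o=-c["R"].T@c["t"]
                P=o+d*((h-o)@n)/(d@n)-h; r.append(round(float(np.arctan2(-P@l,P[2])),3))
            out[k+"_head"]=r+[int(m.sum()),round(float(np.hypot(P@l,P[2])),3)]
        m=box&(abs(a)<.03)&(z>.05)&(z<.2)&Y
        if m.sum()>20:
            zz,bb=z[m],b[m]; sl=np.polyfit(zz,bb,1)
            out[k+"_rod"]=[round(float(-np.arctan(sl[0])),3),round(float(-np.arctan(np.median(bb/zz))),3),int(m.sum())]
        if dbg: cv2.imwrite(f"pics/{k}_{dbg}.png",c["image"][:,:,::-1])
    print("t",round(s["time"],2),"tcp",p.round(4),"yaw",round(yaw(R),2),"pitch",round(float(Rf[2,0]),3),"PHI",round(float(phi),3),out,
      "width",round(s["width"],3),"gf",round(s["grip_force"],1),"F",np.round(s["wrist_force"],1),"T",np.round(s["torque"],2))
    return s
E
python3 -c "
from h import *
meas(('side','top'))"
```

```text
t 4.98 tcp [0.4623 0.2858 0.049 ] yaw 167.88 pitch 0.004 PHI 0.003 {'side_head': [-0.353, -0.353, 899, 0.219], 'side_rod': [-0.344, -0.371, 91], 'top_head': [-0.358, -0.357, 552, 0.22], 'top_rod': [-0.342, -0.305, 56]} width 0.241 gf 100.0 F [-0.3 -1.6  6.8] T [-0.54  0.14  0.  ]
```

```bash
cat > ctl.py <<'E'
# usage: ctl.py [qgoal] [lateral velocity now, planned (m/s along foot +y)] : measure, then solve for the foot roll
import sys
from h import *
from scipy.optimize import brentq
a=[float(v) for v in sys.argv[1:]]+[0]*3; qg,v0,v1=a[:3]
import io,contextlib
I,C,K,W,ML=.0128,.16,.22,.54,.055
def sim(th,w,f0,f1,T,v0=0,v1=0,hold=.05,r=1.2):
    dt=.002; f=f0; t=0
    while t<T:
        df=0 if t<hold else np.clip(f1-f,-r*dt,r*dt); f+=df; fd=df/dt
        acc=(v1-v0)/(1/12) if hold<=t<hold+1/12 else 0
        w+=dt*(W*np.sin(th)-K*(th-f)-C*(w-fd)+ML*acc)/I; th+=dt*w
        if abs(th-f)>.35: th=f+.35*np.sign(th-f); w=fd
        t+=dt
    return th,w,f
buf=io.StringIO()
with contextlib.redirect_stdout(buf): s=meas()
txt=buf.getvalue(); p,R=pose(s); Rf=R@np.diag([-1,1,-1.]); f=np.arctan2(Rf[2,1],Rf[2,2])
o=eval(txt[txt.index("{"):txt.index("}")+1]); th=np.mean(o["side_head"][:2])+.004
w=1.754*((th-f)+1.69*f); q=th-f
w=float(np.clip(w,-1,1)) if abs(q)<.34 else 0.
T=.05+5/12+.05
g=lambda x: (lambda e:e[0]-e[2]-qg)(sim(th,w,f,x,T,v0,v1))
lo,hi=-.42,.42
x=lo if g(lo)*g(hi)>0 and abs(g(lo))<abs(g(hi)) else hi if g(lo)*g(hi)>0 else brentq(g,lo,hi,xtol=.002)
e=sim(th,w,f,x,T,v0,v1)
yw=np.radians(-9.0); u=np.array([np.cos(yw),np.sin(yw)]); hd=(p+Rf@[.17,0,-.005])[:2]-[.738,-.166]
print(txt.strip()); print("q %.3f theta %.3f phi %.3f -> phi %.3f: total ax %.3f | predicted q %.3f th %.3f"%(q,th,f,x,-(x-f)/.5,e[0]-e[2],e[0]))
print("hinge in bracket: along %.4f across %.4f foot heading %.2f (want -9)"%(hd@u,hd@[-u[1],u[0]],yaw(Rf)), "lamp z",round(float((p+Rf@[0,0,-.045])[2]),3))
E
python3 - <<'E'
from h import *
c=dict(np.load("top0.npz")); X=cloud(c); im=c["image"].astype(int); x,y,z=[X[...,i] for i in range(3)]
m=(im.min(2)>150)&(z>.03)&(z<.2)&(x>.5)&(x<.95)&(y>-.05)&(y<.25)
P=X[m]; print("vase",P.mean(0),P.min(0),P.max(0))
import re
src=open("ctl.py").read().split("buf=")[0]; import sys; sys.argv=["x"]; exec(src)
for f1 in(.35,.4,.42):
  for T in(.47,.55,.63,.7,.9): print(f1,T,np.round(sim(-.35,0,0,f1,T),3))
E
```

```text
vase [0.76812616 0.12455398 0.11911929] [0.60968044 0.07405362 0.04097424] [0.82791148 0.2485951  0.16171716]
0.35 0.47 [0.141 0.825 0.35 ]
0.35 0.55 [0.206 0.831 0.35 ]
0.35 0.63 [0.276 0.915 0.35 ]
0.35 0.7 [0.344 1.018 0.35 ]
0.35 0.9 [0.583 1.381 0.35 ]
0.4 0.47 [0.183 1.083 0.4  ]
0.4 0.55 [0.267 1.033 0.4  ]
0.4 0.63 [0.352 1.115 0.4  ]
0.4 0.7 [0.434 1.229 0.4  ]
0.4 0.9 [0.719 1.624 0.4  ]
0.42 0.47 [0.197 1.205 0.42 ]
0.42 0.55 [0.288 1.118 0.42 ]
0.42 0.63 [0.38  1.193 0.42 ]
0.42 0.7 [0.468 1.309 0.42 ]
0.42 0.9 [0.77 1.71 0.42]
```

>>> play_rows(
  moves=[
    [[0,0,0,0,0,-0.08,10],[0,0,0,0,0,-0.16,10],[0,0,0,0,0,-0.2,10],[0,0,0,0,0,-0.16,10],[0,0,0,0,0,-0.1,10]],
  ],
  newtons=110,
)

```text
time: 5.5
tool_pos: [0.4599, 0.285, 0.1172]
tcp_rot: [0.332, 3.123, 0.001]
wrist_force: [-0.1, 0.8, -7.7]
width: 0.238
grip_force: 108.7
```

```bash
python3 ctl.py
```

```text
t 5.5 tcp [0.4599 0.285  0.1172] yaw 167.86 pitch 0.001 PHI 0.001 {'side_head': [-0.355, -0.356, 943, 0.219], 'side_rod': [-0.359, -0.373, 105]} width 0.238 gf 108.7 F [-0.1  0.8 -7.7] T [-0.17 -0.01 -0.05]
q -0.352 theta -0.351 phi 0.001 -> phi 0.420: total ax -0.839 | predicted q -0.167 th 0.253
hinge in bracket: along -0.1754 across 0.3927 foot heading -12.14 (want -9) lamp z 0.072
```

>>> play_rows(
  moves=[
    [[-0.2,0,0,0,0,0,10],[-0.2,0,0,0,0,0,10],[-0.2,0,0,0,0,0,10],[-0.2,0,0,0,0,0,10],[0,0,0,0,0,0,10]],
  ],
)

```text
time: 5.97
tool_pos: [0.4566, 0.2818, 0.1122]
tcp_rot: [0.327, 3.026, 0.612]
wrist_force: [-1.0, -1.3, -9.5]
width: 0.237
grip_force: 110.7
```

```bash
python3 ctl.py
```

```text
t 5.97 tcp [0.4566 0.2818 0.1122] yaw 167.73 pitch -0.005 PHI 0.399 {'side_head': [0.193, 0.193, 799, 0.222], 'side_rod': [0.186, 0.147, 170]} width 0.237 gf 110.7 F [-1.  -1.3 -9.5] T [-0.78  0.31  0.01]
q -0.202 theta 0.197 phi 0.399 -> phi -0.420: total ax 1.638 | predicted q 0.279 th 0.116
hinge in bracket: along -0.1782 across 0.3905 foot heading -12.27 (want -9) lamp z 0.071
```

```bash
python3 - <<'E'
s=open("ctl.py").read()
s=s.replace("r=1.2","r=1.5")
i=s.index("w=1.754*"); j=s.index("yw=np")
s=s[:i]+'''q=th-f
import json,os
prev=json.load(open("st.json")) if os.path.exists("st.json") else None
T=.05+5/12; zz=lambda e:e[0]+e[1]/14.25-.877*e[2]
if prev:
    pr=sim(prev["th"],prev["w"],prev["f"],f,s["time"]-prev["t"],prev["v0"],v0); w=pr[1]+3*(th-pr[0]); print("model: theta %.3f (seen %.3f) w %.2f"%(pr[0],th,pr[1]))
json.dump(dict(th=th,w=w,f=f,t=s["time"],v0=v0),open("st.json","w"))
g=lambda x: zz(sim(th,w,f,x,T,v0,v1))-qg
lo,hi=-.4,.4; x=brentq(g,lo,hi,xtol=.002) if g(lo)*g(hi)<0 else (lo if abs(g(lo))<abs(g(hi)) else hi)
e=sim(th,w,f,x,T,v0,v1); print("z now %.3f end %.3f"%(zz((th,w,f)),zz(e)))
'''+s[j:]
open("ctl.py","w").write(s)
import json; json.dump(dict(th=.197,w=1.07,f=.399,t=5.97,v0=0),open("st.json","w"))
src=s.split("buf=")[0]; import sys; sys.argv=["x"]; exec(src)
zz=lambda e:e[0]+e[1]/14.25-.877*e[2]
for x in(0,-.1,-.2,-.25,-.3):
    e=sim(.197,1.07,.399,x,.467); print(x,np.round(e,3),round(zz(e),3))
E
```

```text
0 [0.18  0.183 0.   ] 0.193
-0.1 [ 0.09 -0.31 -0.1 ] 0.156
-0.2 [ 0.039 -1.081 -0.2  ] 0.139
-0.25 [ 0.036 -1.401 -0.228] 0.138
-0.3 [ 0.036 -1.401 -0.228] 0.138
```

>>> play_rows(
  moves=[
    [[0.25,0,0,0,0,0,10],[0.25,0,0,0,0,0,10],[0.25,0,0,0,0,0,10],[0.25,0,0,0,0,0,10],[0.2,0,0,0,0,0,10]],
  ],
)

```text
time: 6.43
tool_pos: [0.4619, 0.2876, 0.1173]
tcp_rot: [-0.33, -3.095, 0.3]
wrist_force: [0.7, 0.1, -7.5]
width: 0.24
grip_force: 110.8
```

```bash
python3 ctl.py
```

```text
model: theta 0.045 (seen -0.001) w -1.05
z now 0.085 end 0.000
t 6.43 tcp [0.4619 0.2876 0.1173] yaw 167.86 pitch 0.006 PHI -0.193 {'side_head': [-0.041, 0.031, 287, 0.229], 'side_rod': [0.057, 0.055, 60]} width 0.24 gf 110.8 F [ 0.7  0.1 -7.5] T [ 0.56 -0.01 -0.02]
q 0.192 theta -0.001 phi -0.193 -> phi -0.065: total ax -0.256 | predicted q 0.019 th -0.046
hinge in bracket: along -0.1739 across 0.3945 foot heading -12.14 (want -9) lamp z 0.073
```

>>> play_rows(
  moves=[
    [[-0.06,0,0,0,0,0,10],[0,0,0,0,0,0,10],[0,0,0,0,0,0,10],[0,0,0,0,0,0,10]],
  ],
)

```text
time: 6.82
tool_pos: [0.4593, 0.2839, 0.1154]
tcp_rot: [-0.331, -3.096, 0.245]
wrist_force: [-0.8, -0.2, -7.4]
width: 0.24
grip_force: 110.8
```

```bash
python3 -c "
from h import *
meas(('top','side'),dbg=7)
a=cv2.imread('pics/side_7.png')[100:340,120:440]; b=cv2.imread('pics/top_7.png')[80:320,120:440]
cv2.imwrite('pics/both7.png',np.hstack([a,b]))"
```

```text
t 6.82 tcp [0.4593 0.2839 0.1154] yaw 167.79 pitch -0.001 PHI -0.158 {'top_head': [-0.029, -0.028, 628, 0.227], 'side_head': [-0.088, -0.061, 685, 0.226], 'side_rod': [-0.045, -0.076, 134]} width 0.24 gf 110.8 F [-0.8 -0.2 -7.4] T [ 0.28 -0.02  0.03]
```

View pics/both7.png

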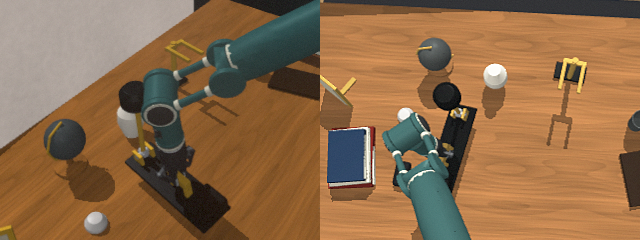

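>>> play_rows(
  moves=[
    [[-0.15,0,0,0,0,0,10],[0,0,0,0,0,0,10],[0,0,0,0,0,0,10],[0,0,0,0,0,0,10]],
  ],
)

```text
time: 7.25
tool_pos: [0.4598, 0.2844, 0.1157]
tcp_rot: [-0.332, -3.111, 0.131]
wrist_force: [0.7, 0.2, -6.6]
width: 0.237
grip_force: 110.8
```

```bash
sed -i 's/s=meas()/s=meas(("top",))/; s/"side_head"\]\[:2\])+.004/"top_head"][:2])+.007/' ctl.py; echo '{"th":-0.022,"w":-0.23,"f":-0.158,"t":6.87,"v0":0}'>st.json; python3 ctl.py
```

```text
model: theta -0.021 (seen -0.058) w -0.13
z now -0.000 end 0.000
t 7.25 tcp [0.4598 0.2844 0.1157] yaw 167.83 pitch -0.001 PHI -0.085 {'top_head': [-0.064, -0.065, 627, 0.227]} width 0.237 gf 110.8 F [ 0.7  0.2 -6.6] T [ 0.13  0.03 -0.02]
q 0.027 theta -0.058 phi -0.085 -> phi 0.028: total ax -0.225 | predicted q -0.008 th 0.020
hinge in bracket: along -0.1755 across 0.3915 foot heading -12.17 (want -9) lamp z 0.071
```

>>> play_rows(
  moves=[
    [[-0.22,0,-0.02,0,-0.06,0,10],[-0.05,0,-0.02,0,-0.06,0,10],[0,0,-0.02,0,-0.06,0,10],[0,0,-0.02,0,-0.06,0,10],[0,0,-0.02,0,-0.06,0,10]],
  ],
)

```text
time: 7.72
tool_pos: [0.4541, 0.2554, 0.1149]
tcp_rot: [0.251, 3.126, 0.079]
wrist_force: [0.6, 0.4, -8.7]
width: 0.233
grip_force: 111.2
```

```bash
python3 ctl.py 0 -.072 -.072
```

```text
model: theta 0.023 (seen -0.002) w 0.11
z now -0.043 end -0.000
t 7.72 tcp [0.4541 0.2554 0.1149] yaw 170.83 pitch 0.0 PHI 0.05 {'top_head': [-0.006, -0.011, 633, 0.221]} width 0.233 gf 111.2 F [ 0.6  0.4 -8.7] T [-0.14 -0.01 -0.01]
q -0.052 theta -0.002 phi 0.050 -> phi 0.049: total ax 0.003 | predicted q -0.015 th 0.034
hinge in bracket: along -0.1763 across 0.3716 foot heading -9.17 (want -9) lamp z 0.07
```

>>> play_rows(
  moves=[
    [[0,0,0,0,-0.06,0,10],[0,0,0,0,-0.06,0,10],[0,0,0,0,-0.06,0,10],[0,0,0,0,-0.06,0,10],[0,0,0,0,-0.06,0,10]],
  ],
)

```text
time: 8.18
tool_pos: [0.4491, 0.2256, 0.1132]
tcp_rot: [0.252, 3.126, 0.08]
wrist_force: [0.6, -0.1, -8.3]
width: 0.239
grip_force: 111.2
```

```bash
python3 ctl.py 0 -.072 -.072
```

```text
model: theta 0.039 (seen 0.026) w 0.13
z now -0.012 end -0.000
t 8.18 tcp [0.4491 0.2256 0.1132] yaw 170.77 pitch 0.0 PHI 0.051 {'top_head': [0.022, 0.017, 632, 0.221]} width 0.239 gf 111.2 F [ 0.6 -0.1 -8.3] T [-0.03  0.03 -0.  ]
q -0.025 theta 0.026 phi 0.051 -> phi 0.005: total ax 0.093 | predicted q -0.001 th 0.004
hinge in bracket: along -0.1766 across 0.3412 foot heading -9.23 (want -9) lamp z 0.068
```

>>> play_rows(
  moves=[
    [[0.09,0,0,0,-0.06,0,10],[0,0,0,0,-0.06,0,10],[0,0,0,0,-0.06,0,10],[0,0,0,0,-0.06,0,10],[0,0,0,0,-0.06,0,10]],
  ],
)

```text
time: 8.65
tool_pos: [0.4441, 0.1959, 0.1127]
tcp_rot: [0.253, 3.131, 0.011]
wrist_force: [-0.4, 0.3, -8.0]
width: 0.237
grip_force: 111.2
```

```bash
python3 ctl.py 0 -.072 -.072
```

```text
model: theta 0.008 (seen 0.018) w 0.02
z now 0.016 end -0.000
t 8.65 tcp [0.4441 0.1959 0.1127] yaw 170.77 pitch 0.0 PHI 0.007 {'top_head': [0.011, 0.012, 628, 0.224]} width 0.237 gf 111.2 F [-0.4  0.3 -8. ] T [ 0.03  0.05 -0.03]
q 0.011 theta 0.018 phi 0.007 -> phi -0.024: total ax 0.062 | predicted q 0.007 th -0.017
hinge in bracket: along -0.1768 across 0.3108 foot heading -9.23 (want -9) lamp z 0.068
```

>>> play_rows(
  moves=[
    [[0.06,0,0,0,-0.06,0,10],[0,0,0,0,-0.06,0,10],[0,0,0,0,-0.06,0,10],[0,0,0,0,-0.06,0,10],[0,0,0,0,-0.06,0,10]],
  ],
)

```text
time: 9.12
tool_pos: [0.4394, 0.1663, 0.1133]
tcp_rot: [-0.253, -3.129, 0.036]
wrist_force: [0.4, -0.3, -8.2]
width: 0.236
grip_force: 111.3
```

```bash
python3 ctl.py 0 -.072 -.072
```

```text
model: theta -0.016 (seen -0.013) w -0.06
z now 0.004 end 0.001
t 9.12 tcp [0.4394 0.1663 0.1133] yaw 170.76 pitch 0.0 PHI -0.023 {'top_head': [-0.02, -0.019, 629, 0.224]} width 0.236 gf 111.3 F [ 0.4 -0.3 -8.2] T [ 0.02  0.05 -0.  ]
q 0.011 theta -0.013 phi -0.023 -> phi -0.001: total ax -0.044 | predicted q 0.001 th -0.000
hinge in bracket: along -0.1769 across 0.2806 foot heading -9.24 (want -9) lamp z 0.068
```

>>> play_rows(
  moves=[
    [[-0.04,0,0,0,-0.06,0,10],[0,0,0,0,-0.06,0,10],[0,0,0,0,-0.06,0,10],[0,0,0,0,-0.06,0,10],[0,0,0,0,-0.06,0,10]],
  ],
)

```text
time: 9.58
tool_pos: [0.4347, 0.1367, 0.1135]
tcp_rot: [-0.253, -3.131, 0.006]
wrist_force: [0.7, -0.5, -8.3]
width: 0.235
grip_force: 111.2
```

```bash
python3 ctl.py 0 -.072 -.072
```

```text
model: theta -0.006 (seen -0.014) w -0.01
z now -0.014 end 0.000
t 9.58 tcp [0.4347 0.1367 0.1135] yaw 170.76 pitch 0.0 PHI -0.004 {'top_head': [-0.022, -0.021, 632, 0.224]} width 0.235 gf 111.2 F [ 0.7 -0.5 -8.3] T [0.01 0.09 0.02]
q -0.011 theta -0.014 phi -0.004 -> phi 0.020: total ax -0.048 | predicted q -0.006 th 0.014
hinge in bracket: along -0.1770 across 0.2508 foot heading -9.24 (want -9) lamp z 0.069
```

>>> play_rows(
  moves=[
    [[-0.05,0,0,0,-0.06,0,10],[0,0,0,0,-0.06,0,10],[0,0,0,0,-0.06,0,10],[0,0,0,0,-0.06,0,10],[0,0,0,0,-0.06,0,10]],
  ],
)

```text
time: 10.05
tool_pos: [0.4299, 0.1072, 0.113]
tcp_rot: [0.253, 3.129, 0.033]
wrist_force: [0.2, -0.4, -9.4]
width: 0.241
grip_force: 111.2
```

```bash
python3 ctl.py 0 -.072 -.072
```

```text
model: theta 0.017 (seen 0.009) w 0.06
z now -0.007 end -0.000
t 10.05 tcp [0.4299 0.1072 0.113 ] yaw 170.77 pitch 0.0 PHI 0.021 {'top_head': [0.001, 0.003, 617, 0.224]} width 0.241 gf 111.2 F [ 0.2 -0.4 -9.4] T [-0.04  0.05  0.  ]
q -0.012 theta 0.009 phi 0.021 -> phi 0.006: total ax 0.031 | predicted q -0.002 th 0.004
hinge in bracket: along -0.1771 across 0.2210 foot heading -9.23 (want -9) lamp z 0.068
```

>>> play_rows(
  moves=[
    [[0.03,0,0,0,-0.06,0,10],[0,0,0,0,-0.06,0,10],[0,0,0,0,-0.06,0,10],[0,0,0,0,-0.06,0,10],[0,0,0,0,-0.06,0,10]],
  ],
)

```text
time: 10.52
tool_pos: [0.425, 0.0776, 0.1127]
tcp_rot: [0.252, 3.131, 0.01]
wrist_force: [-0.9, 0.2, -8.2]
width: 0.238
grip_force: 111.2
```

```bash
python3 ctl.py 0 -.072 -.072
```

```text
model: theta 0.005 (seen 0.008) w 0.02
z now 0.004 end -0.000
t 10.52 tcp [0.425  0.0776 0.1127] yaw 170.78 pitch 0.0 PHI 0.006 {'top_head': [0.0, 0.002, 624, 0.226]} width 0.238 gf 111.2 F [-0.9  0.2 -8.2] T [0.03 0.07 0.  ]
q 0.002 theta 0.008 phi 0.006 -> phi -0.007: total ax 0.026 | predicted q 0.002 th -0.005
hinge in bracket: along -0.1772 across 0.1910 foot heading -9.22 (want -9) lamp z 0.068
```

>>> play_rows(
  moves=[
    [[0.025,0,0,0,-0.06,0,10],[0,0,0,0,-0.06,0,10],[0,0,0,0,-0.06,0,10],[0,0,0,0,-0.06,0,10],[0,0,0,0,-0.06,0,10]],
  ],
)

```text
time: 10.98
tool_pos: [0.4202, 0.0479, 0.1129]
tcp_rot: [-0.253, -3.131, 0.009]
wrist_force: [0.4, -0.2, -8.7]
width: 0.24
grip_force: 111.2
```

```bash
python3 ctl.py 0 -.072 -.072
```

```text
model: theta -0.003 (seen -0.007) w -0.01
z now -0.003 end 0.000
t 10.98 tcp [0.4202 0.0479 0.1129] yaw 170.77 pitch 0.0 PHI -0.006 {'top_head': [-0.014, -0.014, 623, 0.225]} width 0.24 gf 111.2 F [ 0.4 -0.2 -8.7] T [-0.02  0.07  0.05]
q -0.001 theta -0.007 phi -0.006 -> phi 0.006: total ax -0.024 | predicted q -0.002 th 0.004
hinge in bracket: along -0.1774 across 0.1609 foot heading -9.23 (want -9) lamp z 0.068
```

>>> play_rows(
  moves=[
    [[-0.025,0,0,0,-0.06,0,10],[0,0,0,0,-0.06,0,10],[0,0,0,0,-0.06,0,10],[0,0,0,0,-0.06,0,10],[0,0,0,0,-0.06,0,10]],
  ],
)

```text
time: 11.45
tool_pos: [0.4154, 0.0183, 0.1127]
tcp_rot: [0.253, 3.131, 0.01]
wrist_force: [-0.4, -0.1, -7.3]
width: 0.239
grip_force: 111.2
```

```bash
python3 ctl.py 0 -.072 -.072
```

```text
model: theta 0.005 (seen 0.002) w 0.02
z now -0.002 end -0.000
t 11.45 tcp [0.4154 0.0183 0.1127] yaw 170.77 pitch 0.0 PHI 0.006 {'top_head': [-0.005, -0.004, 631, 0.224]} width 0.239 gf 111.2 F [-0.4 -0.1 -7.3] T [-0.04  0.06  0.02]
q -0.004 theta 0.002 phi 0.006 -> phi 0.002: total ax 0.008 | predicted q -0.001 th 0.001
hinge in bracket: along -0.1775 across 0.1309 foot heading -9.23 (want -9) lamp z 0.068
```

>>> play_rows(
  moves=[
    [[0.01,0,0,0,-0.06,0,10],[0,0,0,0,-0.06,0,10],[0,0,0,0,-0.06,0,10],[0,0,0,0,-0.06,0,10],[0,0,0,0,-0.06,0,10]],
  ],
)

```text
time: 11.92
tool_pos: [0.4106, -0.0113, 0.1127]
tcp_rot: [0.253, 3.131, 0.002]
wrist_force: [-0.4, 0.1, -7.3]
width: 0.239
grip_force: 111.2
```

```bash
python3 ctl.py 0 -.072 -.072
```

```text
model: theta 0.000 (seen -0.003) w 0.00
z now -0.005 end 0.000
t 11.92 tcp [ 0.4106 -0.0113  0.1127] yaw 170.77 pitch 0.0 PHI 0.001 {'top_head': [-0.011, -0.01, 626, 0.223]} width 0.239 gf 111.2 F [-0.4  0.1 -7.3] T [-0.03  0.08  0.03]
q -0.005 theta -0.003 phi 0.001 -> phi 0.007: total ax -0.011 | predicted q -0.002 th 0.005
hinge in bracket: along -0.1776 across 0.1009 foot heading -9.23 (want -9) lamp z 0.068
```

>>> play_rows(
  moves=[
    [[-0.01,0,0,0,-0.06,0,10],[0,0,0,0,-0.06,0,10],[0,0,0,0,-0.06,0,10],[0,0,0,0,-0.06,0,10],[0,0,0,0,-0.06,0,10]],
  ],
)

```text
time: 12.38
tool_pos: [0.4058, -0.041, 0.1125]
tcp_rot: [0.253, 3.131, 0.01]
wrist_force: [0.4, 0.1, -7.9]
width: 0.243
grip_force: 111.2
```

```bash
python3 ctl.py 0 -.072 -.072
```

```text
model: theta 0.004 (seen 0.001) w 0.01
z now -0.004 end -0.000
t 12.38 tcp [ 0.4058 -0.041   0.1125] yaw 170.77 pitch 0.0 PHI 0.006 {'top_head': [-0.005, -0.007, 631, 0.222]} width 0.243 gf 111.2 F [ 0.4  0.1 -7.9] T [ 0.02  0.05 -0.02]
q -0.005 theta 0.001 phi 0.006 -> phi 0.005: total ax 0.004 | predicted q -0.001 th 0.003
hinge in bracket: along -0.1777 across 0.0708 foot heading -9.23 (want -9) lamp z 0.067
```

>>> play_rows(
  moves=[
    [[0,0,0,0,-0.06,0,10],[0,0,0,0,-0.06,0,10],[0,0,0,0,-0.06,0,10],[0,0,0,0,-0.06,0,10],[0,0,0,0,-0.06,0,10]],
  ],
)

```text
time: 12.85
tool_pos: [0.401, -0.0705, 0.1123]
tcp_rot: [0.253, 3.131, 0.01]
wrist_force: [0.4, -1.1, -8.2]
width: 0.234
grip_force: 111.2
```

```bash
python3 ctl.py 0 -.072 -.072
```

```text
model: theta 0.008 (seen 0.011) w 0.02
z now 0.007 end -0.000
t 12.85 tcp [ 0.401  -0.0705  0.1123] yaw 170.77 pitch 0.0 PHI 0.006 {'top_head': [0.001, 0.006, 632, 0.223]} width 0.234 gf 111.2 F [ 0.4 -1.1 -8.2] T [-0.01  0.06 -0.02]
q 0.004 theta 0.011 phi 0.006 -> phi -0.011: total ax 0.034 | predicted q 0.003 th -0.008
hinge in bracket: along -0.1778 across 0.0409 foot heading -9.23 (want -9) lamp z 0.067
```

>>> play_rows(
  moves=[
    [[0.05,0,0,0,-0.06,0,10],[0,0,0,0,-0.06,0,10],[0,0,0,0,-0.05,0,10],[0,0,0,0,-0.04,0,10],[0,0,0,0,-0.03,0,10]],
  ],
)

```text
time: 13.32
tool_pos: [0.3972, -0.0941, 0.1126]
tcp_rot: [-0.253, -3.13, 0.029]
wrist_force: [-0.4, -0.4, -7.7]
width: 0.24
grip_force: 111.2
```

```bash
python3 ctl.py 0 -.036 0
```

```text
model: theta -0.005 (seen -0.017) w -0.03
z now -0.006 end 0.000
t 13.32 tcp [ 0.3972 -0.0941  0.1126] yaw 170.75 pitch 0.0 PHI -0.018 {'top_head': [-0.022, -0.026, 632, 0.223]} width 0.24 gf 111.2 F [-0.4 -0.4 -7.7] T [0.04 0.02 0.03]
q 0.001 theta -0.017 phi -0.018 -> phi -0.001: total ax -0.034 | predicted q 0.001 th -0.001
hinge in bracket: along -0.1779 across 0.0168 foot heading -9.25 (want -9) lamp z 0.068
```

>>> play_rows(
  moves=[
    [[-0.03,0,-0.008,-0.04,-0.05,0,10],[0,0,0,-0.07,-0.05,0,10],[0,0,0,-0.08,-0.04,0,10],[0,0,0,-0.08,-0.02,0,10],[0,0,0,-0.08,-0.01,0,10]],
  ],
)

```text
time: 13.78
tool_pos: [0.4303, -0.1165, 0.1129]
tcp_rot: [0.248, 3.131, -0.006]
wrist_force: [-0.5, 0.2, -7.9]
width: 0.238
grip_force: 111.2
```

```bash
python3 ctl.py 0 0 0
```

```text
model: theta -0.006 (seen -0.021) w -0.01
z now -0.022 end 0.000
t 13.78 tcp [ 0.4303 -0.1165  0.1129] yaw 170.96 pitch 0.001 PHI -0.004 {'top_head': [-0.029, -0.027, 625, 0.222]} width 0.238 gf 111.2 F [-0.5  0.2 -7.9] T [ 0.02  0.02 -0.02]
q -0.017 theta -0.021 phi -0.004 -> phi 0.031: total ax -0.070 | predicted q -0.009 th 0.022
hinge in bracket: along -0.1417 across 0.0006 foot heading -9.04 (want -9) lamp z 0.068
```

>>> play_rows(
  moves=[
    [[-0.07,0,0,-0.08,0,0.03,10],[0,0,0,-0.08,0,0.03,10],[0,0,0,-0.08,0,0.03,10],[0,0,0,-0.08,0,0.03,10],[0,0,0,-0.08,0,0.03,10]],
  ],
)

```text
time: 14.25
tool_pos: [0.4695, -0.1217, 0.0973]
tcp_rot: [0.246, 3.129, 0.049]
wrist_force: [-0.1, 0.0, -7.8]
width: 0.236
grip_force: 111.2
```

```bash
python3 ctl.py 0 0 0
```

```text
model: theta 0.022 (seen 0.025) w 0.08
z now 0.003 end 0.000
t 14.25 tcp [ 0.4695 -0.1217  0.0973] yaw 171.01 pitch -0.0 PHI 0.031 {'top_head': [0.017, 0.018, 612, 0.223]} width 0.236 gf 111.2 F [-0.1  0.  -7.8] T [-0.09  0.03 -0.05]
q -0.007 theta 0.025 phi 0.031 -> phi -0.011: total ax 0.085 | predicted q 0.004 th -0.008
hinge in bracket: along -0.1022 across 0.0019 foot heading -8.99 (want -9) lamp z 0.052
```

>>> play_rows(
  moves=[
    [[0.085,0,0,-0.08,0,0.02,10],[0,0,0,-0.08,0,0.02,10],[0,0,0,-0.08,0,0.02,10],[0,0,0,-0.08,0,0.02,10],[0,0,0,-0.08,0,0.02,10]],
  ],
)

```text
time: 14.72
tool_pos: [0.5091, -0.1282, 0.0876]
tcp_rot: [-0.246, -3.131, 0.017]
wrist_force: [0.1, -0.2, -7.5]
width: 0.234
grip_force: 111.2
```

```bash
python3 ctl.py 0 0 0; python3 -c "
from h import *
from workcell import vision
" 
```

```text
model: theta -0.006 (seen -0.013) w -0.03
z now -0.007 end 0.000
t 14.72 tcp [ 0.5091 -0.1282  0.0876] yaw 171.0 pitch 0.0 PHI -0.011 {'top_head': [-0.018, -0.022, 597, 0.222]} width 0.234 gf 111.2 F [ 0.1 -0.2 -7.5] T [ 0.06  0.06 -0.01]
q -0.002 theta -0.013 phi -0.011 -> phi 0.012: total ax -0.045 | predicted q -0.003 th 0.009
hinge in bracket: along -0.0620 across 0.0015 foot heading -9.00 (want -9) lamp z 0.043
```

>>> play_rows(
  moves=[
    [[-0.045,0,0,-0.08,0,0.02,10],[0,0,0,-0.08,0,0.02,10],[0,0,0,-0.08,0,0.02,10],[0,0,0,-0.08,0,0.02,10],[0,0,0,-0.08,0,0.02,10]],
  ],
)

```text
time: 15.18
tool_pos: [0.5485, -0.1345, 0.0775]
tcp_rot: [0.247, 3.131, 0.018]
wrist_force: [-0.2, -0.1, -7.6]
width: 0.235
grip_force: 111.2
```

```bash
python3 ctl.py 0 0 0
```

```text
model: theta 0.008 (seen 0.005) w 0.03
z now -0.003 end -0.000
t 15.18 tcp [ 0.5485 -0.1345  0.0775] yaw 170.99 pitch 0.0 PHI 0.011 {'top_head': [-0.003, -0.0, 585, 0.221]} width 0.235 gf 111.2 F [-0.2 -0.1 -7.6] T [-0.03  0.07  0.02]
q -0.006 theta 0.005 phi 0.011 -> phi 0.002: total ax 0.019 | predicted q -0.001 th 0.001
hinge in bracket: along -0.0221 across 0.0015 foot heading -9.01 (want -9) lamp z 0.033
```

>>> play_rows(
  moves=[
    [[0.02,0,0,-0.07,0,0.01,10],[0,0,0,-0.06,0,0.01,10],[0,0,0,-0.05,0,0.01,10],[0,0,0,-0.03,0,0.01,10],[0,0,0,-0.01,0,0.01,10]],
  ],
)

```text
time: 15.65
tool_pos: [0.5702, -0.1378, 0.0728]
tcp_rot: [0.246, 3.131, 0.002]
wrist_force: [0.5, 0.3, -8.1]
width: 0.238
grip_force: 111.2
```

```bash
python3 ctl.py 0 0 0
```

```text
model: theta 0.000 (seen -0.014) w 0.00
z now -0.017 end 0.000
t 15.65 tcp [ 0.5702 -0.1378  0.0728] yaw 171.01 pitch 0.001 PHI 0.001 {'top_head': [-0.024, -0.017, 579, 0.219], 'top_rod': [0.187, 0.224, 49]} width 0.238 gf 111.2 F [ 0.5  0.3 -8.1] T [ 0.02 -0.03  0.02]
q -0.015 theta -0.014 phi 0.001 -> phi 0.024: total ax -0.044 | predicted q -0.007 th 0.017
hinge in bracket: along -0.0002 across 0.0017 foot heading -8.99 (want -9) lamp z 0.028
```

>>> play_rows(
  moves=[
    [[-0.05,0,0,0,0,0.03,10],[0,0,0,0,0,0.03,10],[0,0,0,0,0,0.03,10],[0,0,0,0,0,0.03,10],[0,0,0,0,0,0.03,10]],
  ],
)

```text
time: 16.12
tool_pos: [0.5692, -0.1373, 0.0574]
tcp_rot: [0.246, 3.13, 0.041]
wrist_force: [0.5, 0.3, -8.3]
width: 0.24
grip_force: 111.2
```

```bash
python3 ctl.py 0 0 0
```

```text
model: theta 0.022 (seen 0.011) w 0.07
z now -0.009 end -0.001
t 16.12 tcp [ 0.5692 -0.1373  0.0574] yaw 171.0 pitch -0.0 PHI 0.026 {'top_head': [0.004, 0.005, 559, 0.221], 'top_rod': [0.056, -0.029, 38]} width 0.24 gf 111.2 F [ 0.5  0.3 -8.3] T [-0.03 -0.    0.01]
q -0.015 theta 0.011 phi 0.026 -> phi 0.006: total ax 0.040 | predicted q -0.002 th 0.004
hinge in bracket: along -0.0012 across 0.0020 foot heading -9.00 (want -9) lamp z 0.012
```

>>> play_rows(
  moves=[
    [[0.05,0,0,0,0,0.01,10],[0,0,0,0,0,0.02,10],[0,0,0,0,0,0.015,10],[0,0,0,0,0,0.015,10],[0,0,0,0,0,0.01,10]],
  ],
)

```text
time: 16.58
tool_pos: [0.5694, -0.1373, 0.0505]
tcp_rot: [-0.247, -3.132, -0.003]
wrist_force: [-1.2, -0.9, -7.1]
width: 0.238
grip_force: 111.2
```

>>> play_rows(
  moves=[
    [[0,0,0,0,0,0.01,10],[0,0,0,0,0,0.01,10],[0,0,0,0,0,0.005,10]],
  ],
)

```text
time: 16.83
tool_pos: [0.5696, -0.1375, 0.049]
tcp_rot: [0.247, 3.132, 0.002]
wrist_force: [-4.8, 0.9, 0.5]
width: 0.242
grip_force: 112.5
```

```bash
python3 ctl.py 0 0 0
```

```text
model: theta -0.010 (seen -0.029) w -0.01
z now -0.036 end 0.001
t 16.83 tcp [ 0.5696 -0.1375  0.049 ] yaw 170.99 pitch 0.0 PHI 0.002 {'top_head': [-0.037, -0.035, 562, 0.219], 'top_rod': [0.283, 0.233, 39]} width 0.242 gf 112.5 F [-4.8  0.9  0.5] T [0.13 0.4  0.07]
q -0.031 theta -0.029 phi 0.002 -> phi 0.050: total ax -0.096 | predicted q -0.014 th 0.035
hinge in bracket: along -0.0008 across 0.0018 foot heading -9.01 (want -9) lamp z 0.004
```

>>> play_rows(
  moves=[
    [[0,0,0,0,0,0,30],[0,0,0,0,0,0,45],[0,0,0,0,0,0,60],[0,0,0,0,0,0,60],[0,0,0,0,0,0,60]],
  ],
)

```text
time: 17.3
tool_pos: [0.5703, -0.1376, 0.049]
tcp_rot: [0.246, 3.13, 0.002]
wrist_force: [0.1, -0.6, 0.6]
width: 0.699
grip_force: 0.0
```

>>> play_rows(
  moves=[
    [[0,0,0,0,0,0,60],[0,0,0,0,0,-0.05,60],[0,0,0,0,0,-0.1,60],[0,0,0,0,0,-0.2,60],[0,0,0,0,0,-0.3,60]],
  ],
)

```text
time: 17.72
tool_pos: [0.5672, -0.1368, 0.1118]
tcp_rot: [-0.246, -3.127, -0.004]
wrist_force: [0.7, -0.7, 0.4]
width: 0.701
grip_force: 0.0
```

>>> play_rows(
  moves=[
    [[0,0,0,0,0,-0.3,60],[0,0,0,0,0,-0.3,60],[0,0,0,0,0,-0.2,60],[0,0,0,0,0,0,60],[0,0,0,0,0,0,60]],
  ],
)

```text
time: 18.13
tool_pos: [0.5709, -0.138, 0.1962]
tcp_rot: [0.246, 3.127, 0.001]
wrist_force: [-0.6, 0.8, -0.1]
width: 0.701
grip_force: 0.0
```

>>> play_rows(
  moves=[
    [[0,0,0,0,0,0,60],[0,0,0,0,0,0,60],[0,0,0,0,0,0,60],[0,0,0,0,0,0,60],[0,0,0,0,0,0,60]],
  ],
)

```text
time: 18.55
tool_pos: [0.5688, -0.1374, 0.192]
tcp_rot: [-0.246, -3.13, -0.003]
wrist_force: [-0.2, 1.5, -0.5]
width: 0.706
grip_force: 0.0
```

```bash
python3 -c "
from h import *
from workcell import vision
a=vision.read_camera('side'); b=vision.read_camera('top'); X=cloud(b); x,y,z=[X[...,i] for i in range(3)]
m=(b['image'].max(2)<60)&(z>.22)&(z<.33)&(abs(x-.73)<.1)&(abs(y+.16)<.12); print('head',X[m].mean(0),X[m].min(0),X[m].max(0))
m=(b['image'].max(2)<60)&(z>.004)&(z<.02)&(x>.4)&(x<.8)&(abs(y+.14)<.12); r=cv2.minAreaRect((X[m][:,:2]*1000).astype(np.float32)); print('foot',r,np.median(z[m]))
cv2.imwrite('pics/end.png',np.hstack([a['image'][80:320,200:520],b['image'][90:330,240:560]])[:,:,::-1])"
```

```text
head [ 0.73417032 -0.14120887  0.2946982 ] [ 0.69734695 -0.18602745  0.24747002] [ 0.78009751 -0.09921418  0.31204148]
foot ((652.6061401367188, -153.27975463867188), (95.2991714477539, 241.0778045654297), 83.98017883300781) 0.012065075477805326
```

View pics/end.png

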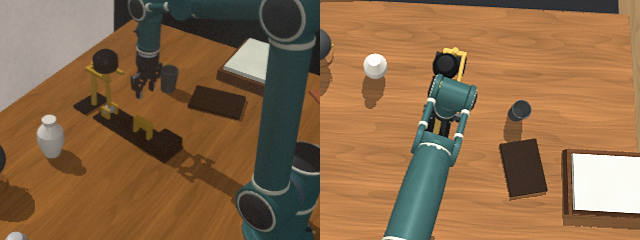

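The pictures show the lamp flat on the desk with its head over the fork (side crop about (105,62)) and its stem leaning lightly on one prong. The gripper is clear of it.

```bash
python3 -c "
from workcell import bot
print(bot.finish_job())"
```

```text
the job is handed in; nothing more can be done
None
```

The lamp was lifted, held upright in the air for more than five seconds, carried balanced into the bracket, lowered flat with its hinge within about 2 mm of the fork's middle, and released. I handed the job in at about 18.6 s with the stem leaning roughly 0.12 rad on one prong, but the hand-in returned no verdict.

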